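# Put the lids back on the cooling cans

### The job

The cooling practical is over: close the four aluminium cans on the bench by putting on each can the white knobbed lid of its own size, right way up, fully home with the flange flat on the rim. Set the lids down rather than dropping them, and leave the cans, the conical flask and the dropper bottle standing where they are.

Things in the scene. Friction and masses are not known exactly. Their poses are not given: they have to be found in the camera images.
- can_xs: The smallest of four open, empty, round aluminium cans, standing upright on the bench, loose: outside diameter 52 mm, height 70 mm, wall 3 mm (mouth 46 mm across). Origin: centre of its underside; z up along its axis.
- can_s: The second smallest of four open, empty, round aluminium cans, standing upright on the bench, loose: outside diameter 68 mm, height 85 mm, wall 3 mm (mouth 62 mm across). Origin: centre of its underside; z up along its axis.
- can_m: The second largest of four open, empty, round aluminium cans, standing upright on the bench, loose: outside diameter 84 mm, height 100 mm, wall 3 mm (mouth 78 mm across). Origin: centre of its underside; z up along its axis.
- can_l: The largest of four open, empty, round aluminium cans, standing upright on the bench, loose: outside diameter 100 mm, height 115 mm, wall 3 mm (mouth 94 mm across). Origin: centre of its underside; z up along its axis.
- lid_xs: Loose white lid of the smallest can, right way up. From the bottom: tapered plug 10 mm deep (32 mm across at its foot, 42 at its top), flange 58 mm across, 5 thick, central black round knob 20 mm across, 28 tall (43 overall). Origin: centre of the plug's foot; z up. Seated, the flange rests on the rim, the origin 10 mm below it; plug play 2 mm all round. Two small marks are holes.
- lid_s: Loose white lid of the second smallest can, right way up. From the bottom: tapered plug 10 mm deep (48 mm across at its foot, 58 at its top), flange 74 mm across, 5 thick, central black round knob 20 mm across, 28 tall (43 overall). Origin: centre of the plug's foot; z up. Seated, the flange rests on the rim, the origin 10 mm below it; plug play 2 mm all round. Two small marks are holes.
- lid_m: Loose white lid of the second largest can, right way up. From the bottom: tapered plug 10 mm deep (64 mm across at its foot, 74 at its top), flange 90 mm across, 5 thick, central black round knob 20 mm across, 28 tall (43 overall). Origin: centre of the plug's foot; z up. Seated, the flange rests on the rim, the origin 10 mm below it; plug play 2 mm all round. Two small marks are holes.
- lid_l: Loose white lid of the largest can, right way up. From the bottom: tapered plug 10 mm deep (80 mm across at its foot, 90 at its top), flange 106 mm across, 5 thick, central black round knob 20 mm across, 28 tall (43 overall). Origin: centre of the plug's foot; z up. Seated, the flange rests on the rim, the origin 10 mm below it; plug play 2 mm all round. Two small marks are holes.
- flask: A small conical glass flask standing among them, to be left alone: base 52 mm across, neck 22 mm (lip 28 mm), 83 mm tall, loose. Origin: centre of its underside.
- dropper: A small amber glass dropper bottle with black cap and rubber teat standing among them, to be left alone: 32 mm across, 80 mm tall, loose. Origin: centre of its underside.
Mind the look-alikes: they are no part of the job. What is shaped like the lid_s but turquoise or yellow is not meant. Leave any blue or red look-alike of the lid_xs alone.

How it is judged:
By the outcome, as a careful person would: the job done as asked, in the order asked, and still so for the second after the job is handed in, with the robot touching nothing.
It also fails if it takes over 104 s, if anything falls off the work surface, if the arm or the gripper's body presses on something with over 40 N, if the wrist force passes 120 N, or if a joint passes its speed limit or range.

### The arm

A 6-joint arm with a two-finger parallel gripper is mounted at the origin on the work surface. World frame = base frame: x ahead of the robot, y to its left, z up, the work surface at z = 0. Lengths are in m, angles in rad, forces in N, time in s.
With the tool pointing down it reaches from about 0.35 to 0.975 m from the base axis. Payload 17.4 kg.
Tool frame: the origin (TCP) lies on the centre line of the jaws, within the pads' length; the fingertips stand 14 mm ahead of it and the grasp point (between the pads) lies 5 mm behind it (r.tcp_to_tips is the distance from the TCP to the fingertips, in m); y points along the fingers, x is the direction in which the jaws open and shut, and the axes are right-handed (so a half turn about y gives the same grasp; the last joint's range is limited). The gripper opens to 85 mm and grips with 20 to 120 N. Pads are 22 mm wide; open, the fingers measure 114 mm over their backs; the gripper's body (76 mm by 85 mm) begins 54 mm behind the grasp point. The pads swing forward as they close: fully open they stand 13 mm farther back than shut.
Start: joints at [1.175, 0.116, 1.442, -0, 1.584, -0.038], TCP at [0.236, 0.632, 0.245] pointing down, gripper open.
Joint ranges: [-2.83, 2.83], [-0.83, 2.19], [0.07, 2.5], [-1.14, 4.28], [0.01, 3], [-2.97, 2.97]. Speed limits (rad/s): [1.89, 1.89, 2.22, 3.14, 3.14, 3.14].

### API

Orientations are given as a 3x3 rotation matrix whose columns are the frame's x, y, z axes.
In Python, from station import r, imaging gives the robot as it stands.
- The arm moves only by the tool move_arm, never from a script. Its argument "plan" is one flat list of numbers, 5 for each row, row after row: the opening in per cent of the stroke, from 0 (shut) to 100 (fully open), then the shift along the tool's x, y, z in m, then the turn about the tool's y in degrees. In form: [claw, x, y, z, twist, claw, x, y, z, twist, ...]. A call has 1 to 12 rows; each row is the pose to reach, as a shift and turn from the pose measured when the call began, along the tool's axes at that moment; what a row does not reach only later rows make up. A row lasts 1/8 s, in which the tool goes at most 62.5 mm and 10.7 degrees, less where a joint would pass 70% of its speed; a pose out of reach is approached as far as the arm can. A call with a gripper value outside its range is refused whole. The fingers move at their own pace and stop on an object; "grip_force" is the grip in N (left out, the last holds). Time passes only in rows, so rows that repeat a pose let the fingers close. It gives the time, the measured TCP pose, the force and the opening at its end, in the units of the state.
- r.get_obs(): the state, without advancing time (a new reading comes with each control period).
- imaging.get_image(name): name is "scene" or "top" or "wrist"; returns the picture (400x640x3 uint8, blue, green, red); there is no depth.
- imaging.camera_info(name): a dict with "vertical_fov" (degrees; the focal length in pixels is half the picture's height over the tangent of half this angle, whatever the lens; pixels are square), "cx", "cy" (the principal point, pixels), "view" (4x4, takes a point from world to camera coordinates); the wrist camera has in their place "hand_eye" (4x4, takes a point from camera to tool coordinates, whose origin is the TCP and whose axes are the tool frame's). Camera axes: x right, y down, z forward; pixel columns grow to the right and rows downward; lengths in m; the calibration is good to about 2 mm. A picture is of the moment at which its call begins: read the wrist's pose just before it. camera_info takes no time and is no camera call.
- r.finish_job(): hands the job in, once; it reports no verdict.
The state is a dict: "time_s": time; "q": joint angles; "qd": joint speeds; "joint_torque": joint torques, N m; "tool_pos": TCP position; "tcp_rot": TCP orientation; "wrist_force": force on the tool from outside, world axes, zero at the start; "moment": the same for the moment, N m; "opening": opening from 0.0 (shut) to 1.0 (fully open).
Only numpy, scipy, OpenCV 4.12 (cv2) and the standard library are available. Lean on these libraries where they do the work, as an engineer would, in place of code of your own. Each camera call takes 0.05 s, during which the arm holds its last target. There are 200 camera calls.

## Working session

There is one attempt and no reset: what is moved stays moved. The work goes in short steps, Python scripts to look and compute and a tool call to move; the robot and the scene stay as the last step left them, time stands still between calls to the robot, and variables do not carry over. Pictures are saved under pics/ and viewed, about 12 in all and at most 16, crops included, and the job is handed in when it is done.

Besides the shell and the picture viewer there is one more tool, called after "Emit:" as name(argument=value, ...), one argument or row to a line, values as JSON. move_arm: Moves the arm, as the interface text tells. Its arguments: {"type":"object","properties":{"plan":{"type":"array"},"grip_force":{"type":"number"}},"required":["plan"]}

```bash
ls; mkdir -p pics; python3 - <<'E'
from station import r, imaging
import cv2, json
o=r.get_obs(); print({k:(v if not hasattr(v,'tolist') else v.tolist()) for k,v in o.items()}, r.tcp_to_tips)
for n in("scene","top","wrist"):
    print(n,imaging.camera_info(n)); cv2.imwrite(f"pics/{n}0.png",imaging.get_image(n))
E
```

```text
pics
{'time_s': 0.0, 'q': [1.1751736029331965, 0.11647759334813824, 1.4423032321850624, 8.314549278154655e-06, 1.584006503100423, -0.037781615472277465], 'qd': [-0.0011380684977934244, -0.0010675652661267412, -0.0015854113868554352, 0.001206078939442848, -0.00142856034689043, -0.0008066090617449417], 'joint_torque': [0.00023050277377478778, -73.19407224655151, -63.253397941589355, -7.148014020685878e-06, 0.006081397732486948, 4.469617806535098e-05], 'tool_pos': [0.23634192276882046, 0.6320685398370235, 0.24454425094640386], 'tcp_rot': [[0.35025253654920707, -0.00046807884412542643, -0.9366551881792157], [0.9366545447384211, -0.001099190200865549, 0.3502528452443511], [-0.0011935081513900808, -0.9999992863412943, 5.3434020642800075e-05]], 'wrist_force': [0.17304394731438044, 0.12436041853353, -0.34870238390468217], 'moment': [0.05039795419796248, 0.022282152603952186, 0.0026041581855516965], 'opening': 0.9997468639001512} 0.014
scene {'vertical_fov': 44.445494870842204, 'cx': 325.67265757823213, 'cy': 191.12370827036145, 'view': array([[ 0.87616963,  0.4815579 , -0.02070668, -0.432595
[... 282 characters left out ...]
view': array([[ 0.02556862, -0.99966924,  0.00276683,  0.02409936],
       [-0.99795708, -0.02568673, -0.05849669,  0.46103938],
       [ 0.05854841, -0.00126549, -0.99828377,  1.12090729],
       [ 0.        ,  0.        ,  0.        ,  1.        ]])}
wrist {'vertical_fov': 67.48745719516008, 'cx': 320.95029393259404, 'cy': 193.18288864605353, 'hand_eye': array([[ 9.99999847e-01,  5.52767026e-04, -2.43121375e-05,
        -1.18489789e-03],
       [ 1.65674825e-04, -2.57216268e-01,  9.66353850e-01,
        -1.28652821e-01],
       [ 5.27915067e-04, -9.66353706e-01, -2.57216320e-01,
         6.45837409e-02],
       [ 0.00000000e+00,  0.00000000e+00,  0.00000000e+00,
         1.00000000e+00]])}
```

View pics/top0.png

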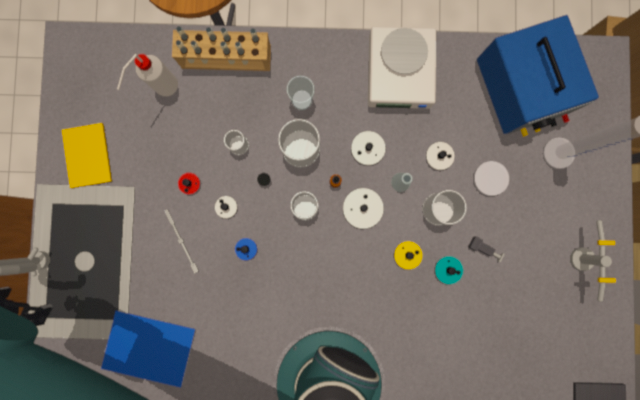

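View pics/scene0.png

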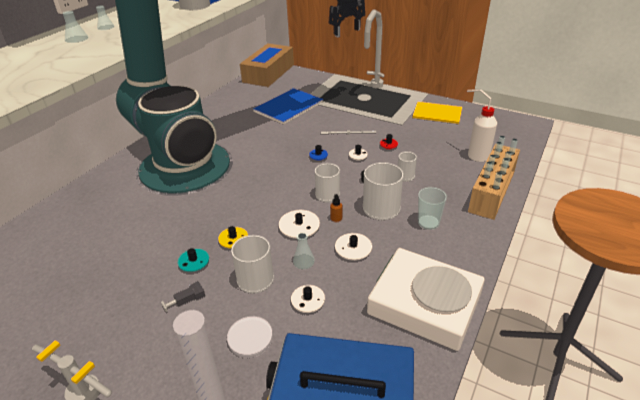

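The lookalike candidates, by top pixel:

| Candidate | Top pixel | Use |
|---|---|---|
| White lid | (226,207) | xs |
| White lid | (440,155) | s |
| White lid | (368,148) | m |
| White lid | (363,208) | l |
| Red lid | (189,183) | leave alone |
| Blue lid | (246,249) | leave alone |
| Yellow lid | (408,255) | leave alone |
| Turquoise lid | (449,270) | leave alone |
| Knobless white disc | (491,178) | leave alone |
| Can | (236,142) | xs |
| Can | (304,207) | s |
| Can | (444,208) | m |
| Can | (300,142) | l |
| Glass beaker | (300,92) | not a can |

Next I'll measure from two views and check the choice in a crop.

```bash
cat > h.py <<'E'
import numpy as np, cv2
from station import r, imaging
def cam(name,obs=None):
    c=imaging.camera_info(name); f=200/np.tan(np.radians(c["vertical_fov"])/2)
    K=np.array([[f,0,c["cx"]],[0,f,c["cy"]],[0,0,1]])
    if name=="wrist":
        T=np.eye(4);T[:3,:3]=obs["tcp_rot"];T[:3,3]=obs["tool_pos"]; V=np.linalg.inv(T@c["hand_eye"])
    else: V=c["view"]
    return K,V
def proj(C,p): 
    q=C[0]@(C[1][:3,:3]@np.array(p)+C[1][:3,3]); return q[:2]/q[2]
def ray(C,u):
    R=C[1][:3,:3]; d=R.T@np.linalg.inv(C[0])@[u[0],u[1],1]; return -R.T@C[1][:3,3], d/np.linalg.norm(d)
def onplane(C,u,z):
    o,d=ray(C,u); return o+d*(z-o[2])/d[2]
def tri(C1,u1,C2,u2):
    o1,d1=ray(C1,u1);o2,d2=ray(C2,u2)
    s=np.linalg.lstsq(np.c_[d1,-d2],o2-o1,rcond=None)[0]
    a,b=o1+s[0]*d1,o2+s[1]*d2; return (a+b)/2,np.linalg.norm(a-b)
def blobs(mask,amin,amax=1e9):
    n,l,s,c=cv2.connectedComponentsWithStats(mask.astype(np.uint8),connectivity=8)
    return [(c[i],s[i]) for i in range(1,n) if amin<=s[i][4]<=amax]
E
python3 - <<'E'
from h import *
T=cam("top");S=cam("scene")
t=cv2.imread("pics/top0.png");s=cv2.imread("pics/scene0.png")
def white(im):
    h=cv2.cvtColor(im,cv2.COLOR_BGR2HSV); return (h[...,2]>195)&(h[...,1]<45)
for n,im,box in(("top",t,(190,120,480,240)),("scene",s,(280,120,390,320))):
    m=white(im); k=np.zeros_like(m);k[box[1]:box[3],box[0]:box[2]]=1
    for c,st in blobs(m&k,40): print(n,"white",c.round(1),st)
    d=(im.max(2)<60)&k
    for c,st in blobs(d,8): print(n,"dark",c.round(1),st)
a=cv2.resize(t[80:290,170:500],None,fx=2.4,fy=2.4,interpolation=cv2.INTER_CUBIC)
cv2.imwrite("pics/tc.png",a)
E
```

```text
top white [368.2 147.3] [352 132  33  32 731]
top white [300.1 149.1] [285 139  32  20 453]
top white [236.7 144.8] [231 141  12   8  61]
top white [439.4 155.4] [427 142  27  27 442]
top white [478.  177.6] [476 170   4  17  41]
top white [362.9 208.1] [ 344  189   39   39 1108]
top white [226.2 206.8] [215 196  21  22 224]
top white [304.8 209.5] [295 202  21  16 271]
top white [441.9 211.4] [433 203  19  20 278]
top dark [368.6 147. ] [366 145   6   5  20]
top dark [441.5 154.6] [438 152   8   6  33]
top dark [263.5 179.3] [258 174  12  12 116]
top dark [335.7 179.3] [333 177   6   6  26]
top dark [224.2 206.4] [221 204   7   6  26]
top dark [363.6 208.2] [361 206   6   5  20]
scene white [356.8 154.9] [349 150  18   9  59]
scene white [298.5 223.5] [280 210  39  28 643]
scene white [353.4 246.7] [335 234  37  25 548]
scene white [382.5 289. ] [370 264  20  43 458]
scene white [307.9 299. ] [291 286  33  25 446]
scene dark [387.5 138.6] [383 134   7  10  32]
scene dark [318.2 149.4] [316 145   7  10  49]
scene dark [357.9 149. ] [356 145   5   9  43]
scene dark [362.1 176.2] [361 171   3  11  27]
scene dark [336.  200.2] [333 195   7  10  53]
scene dark [298.5 218.3] [296 213   6  11  58]
scene dark [353.  241.1] [350 236   7  11  72]
scene dark [307.2 293.1] [304 287   8  13  89]
scene dark [301.5 304.5] [300 304   4   2   8]
```

View pics/tc.png

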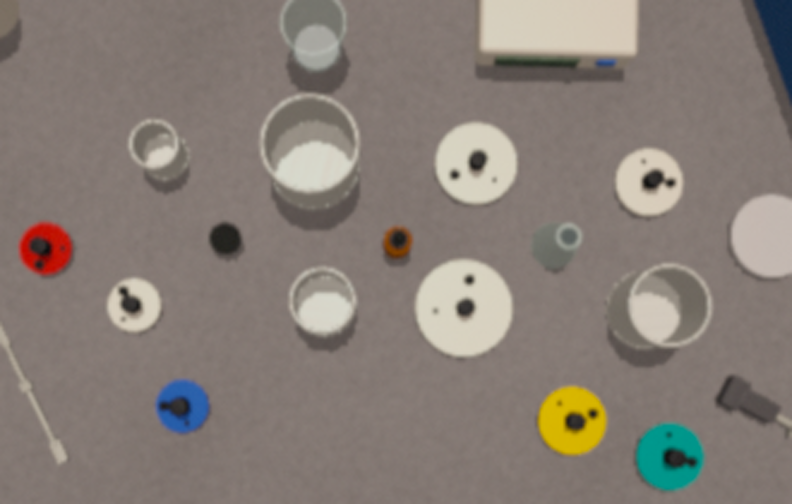

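```bash
python3 - <<'E'
from h import *
T=cam("top");S=cam("scene")
L={"xs":((226.2,206.8),(224.6,206.6),(358,147)),"s":((440,155.4),(441,154.8),(307.2,290)),"m":((368.2,147.5),(368.6,147),(353,238.5)),"l":((362.9,208.1),(363.6,208.2),(298.5,215.5))}
for k,(w,d,s) in L.items(): print("lid",k,onplane(T,w,.0125).round(4),"knob",tri(T,d,S,s)[0].round(3),tri(T,d,S,s)[1].round(4), onplane(T,d,.04).round(4))
Cn={"xs":((234.2,140.4),(408,157),.07),"s":((304.6,205.4),(327.5,172),.085),"m":((448.8,207.5),(252,246),.1),"l":((299.2,140),(383,175),.115)}
for k,(w,s,h) in Cn.items(): print("can",k,onplane(T,w,h).round(4),[x.round(3) for x in tri(T,w,S,s)])
print(onplane(T,(403,180),.08),onplane(T,(335.7,179),.08))
a=cv2.resize(cv2.imread("pics/scene0.png")[130:320,210:430],None,fx=3.5,fy=3.1,interpolation=cv2.INTER_CUBIC)
cv2.imwrite("pics/sc.png",a[:600,:800])
E
```

```text
lid xs [0.451  0.2814 0.0125] knob [0.451 0.281 0.039] 0.0031 [0.45   0.2796 0.04  ]
lid s [ 0.6022 -0.2804  0.0125] knob [ 0.6   -0.276  0.034] 0.0012 [ 0.5988 -0.2752  0.04  ]
lid m [ 0.6184 -0.0894  0.0125] knob [ 0.616 -0.087  0.035] 0.0025 [ 0.6143 -0.0873  0.04  ]
lid l [ 0.4569 -0.0785  0.0125] knob [ 0.456 -0.077  0.038] 0.0027 [ 0.4551 -0.0775  0.04  ]
can xs [0.6162 0.2553 0.07  ] [array([0.619, 0.257, 0.067]), np.float64(0.005)]
can s [0.4558 0.0728 0.085 ] [array([0.458, 0.074, 0.078]), np.float64(0.004)]
can m [ 0.4588 -0.2784  0.1   ] [array([ 0.461, -0.276,  0.103]), np.float64(0.006)]
can l [0.612  0.0892 0.115 ] [array([0.614, 0.09 , 0.11 ]), np.float64(0.002)]
[ 0.52564513 -0.16993422  0.08      ] [ 0.52380858 -0.00252036  0.08      ]
```

View pics/sc.png

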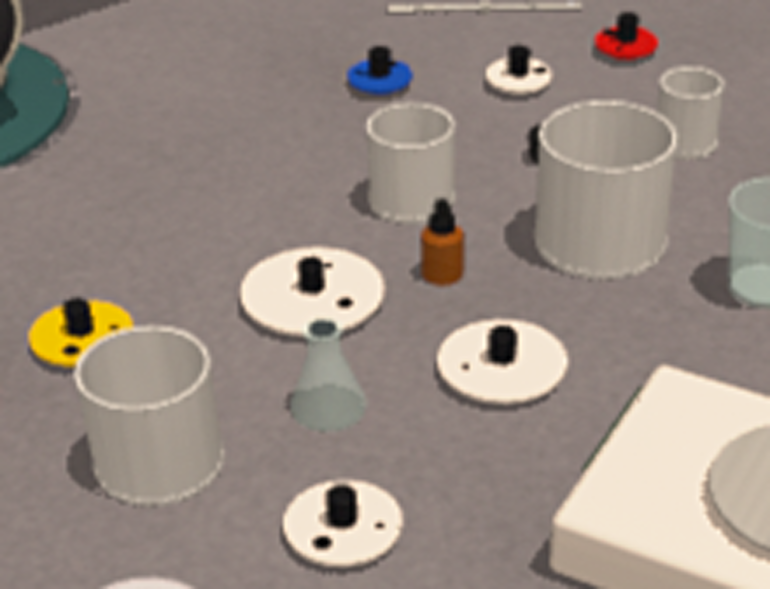

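```bash
cat >> h.py <<'E'
def shift(p):
    o=r.get_obs(); return (np.array(o["tcp_rot"]).T@(np.array(p)-o["tool_pos"])).round(4)
E
python3 -c "
from h import *
print(shift([.451,.2805,.17]))"
```

```text
[-0.2541  0.0749 -0.3242]
```

Emit:
move_arm(
  plan=[55,-0.254,0.075,-0.324,0,55,-0.254,0.075,-0.324,0,55,-0.254,0.075,-0.324,0,55,-0.254,0.075,-0.324,0,55,-0.254,0.075,-0.324,0,55,-0.254,0.075,-0.324,0,55,-0.254,0.075,-0.324,0,55,-0.254,0.075,-0.324,0,55,-0.254,0.075,-0.324,0,55,-0.254,0.075,-0.324,0],
  grip_force=40,
)

```text
time_s: 1.4
tool_pos: [0.4505, 0.2816, 0.1702]
tcp_rot: [[0.349, -0.0, -0.937], [0.937, -0.001, 0.349], [-0.001, -1.0, -0.0]]
wrist_force: [0.5, 0.0, -0.1]
opening: 0.548
```

```bash
cat > look.py <<'E'
import sys
from h import *
n=sys.argv[1]; o=r.get_obs(); im=imaging.get_image("wrist"); cv2.imwrite(f"pics/{n}.png",im)
W=cam("wrist",o); print("t",round(o["time_s"],2),"tcp",o["tool_pos"].round(4) if hasattr(o["tool_pos"],"round") else np.round(o["tool_pos"],4),"open",round(o["opening"],3))
h=cv2.cvtColor(im,cv2.COLOR_BGR2HSV); w=(h[...,2]>170)&(h[...,1]<50)
for c,s in blobs(w,1500):
    m=np.zeros(w.shape,np.uint8); l=cv2.connectedComponents(w.astype(np.uint8))[1]
    m=(l==l[w&(abs(np.indices(w.shape)[1]-c[0])<s[2]/2)&(abs(np.indices(w.shape)[0]-c[1])<s[3]/2)][0]).astype(np.uint8) if 0 else w.astype(np.uint8)[s[1]:s[1]+s[3],s[0]:s[0]+s[2]]
    cn=max(cv2.findContours(m,cv2.RETR_EXTERNAL,cv2.CHAIN_APPROX_NONE)[0],key=cv2.contourArea)
    e=cv2.fitEllipse(cv2.convexHull(cn)); u=np.array(e[0])+s[:2]
    print("white",u.round(1),np.round(e[1],1),s,"z.0125:",onplane(W,u,.0125).round(4))
for c,s in blobs(im.max(2)<55,150,6000): print("dark",c.round(1),s,"z.043:",onplane(W,c,.043).round(4))
E
python3 look.py w1
```

```text
t 1.4 tcp [0.4505 0.2816 0.1702] open 0.548
white [596.5  68.5] [ 83.  164.4] [ 558    0   82  140 6057] z.0125: [0.4387 0.5463 0.0125]
white [323.  183.6] [59.1 62.7] [ 292  155   63   59 2314] z.0125: [0.4525 0.2816 0.0125]
white [ 30.7 297.3] [ 86.8 190.9] [   0  257  129   87 4403] z.0125: [ 0.4608 -0.0617  0.0125]
dark [216.  93.] [202  76  30  29 573] z.043: [0.3447 0.2286 0.043 ]
dark [445.  208.5] [432 197  27  24 414] z.043: [0.5053 0.3784 0.043 ]
dark [  8.  305.9] [  0 297  20  23 296] z.043: [ 0.4536 -0.0494  0.043 ]
```

View pics/w1.png

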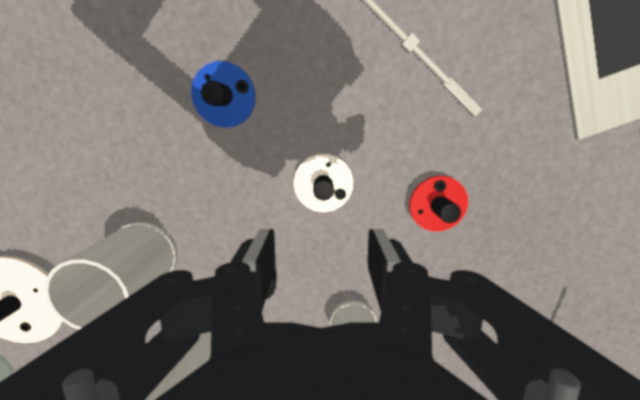

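Emit:
move_arm(
  plan=[45,0.001,0.06,-0.002,0,45,0.001,0.11,-0.002,0,45,0.001,0.13,-0.002,0,45,0.001,0.137,-0.002,0,45,0.001,0.137,-0.002,0,0,0.001,0.137,-0.002,0,0,0.001,0.137,-0.002,0,0,0.001,0.137,-0.002,0,0,0.001,0.137,-0.002,0,0,0.001,0.137,-0.002,0],
  grip_force=40,
)

```text
time_s: 2.7
tool_pos: [0.4535, 0.2822, 0.0349]
tcp_rot: [[0.349, 0.002, -0.937], [0.937, 0.001, 0.349], [0.001, -1.0, -0.002]]
wrist_force: [-0.7, 0.2, 6.5]
opening: 0.22
```

```bash
python3 -c "
from h import *
print(shift([.617,.256,.23]))"
```

```text
[ 0.0328 -0.1948 -0.1627]
```

Emit:
move_arm(
  plan=[0,0,-0.03,0,0,0,0,-0.08,0,0,0,0,-0.14,0,0,0,0.033,-0.195,-0.06,0,0,0.033,-0.195,-0.12,0,0,0.033,-0.195,-0.18,0,0,0.033,-0.195,-0.23,0,0,0.033,-0.195,-0.253,0,0,0.033,-0.195,-0.253,0,0,0.033,-0.195,-0.253,0],
)

```text
time_s: 3.95
tool_pos: [0.7012, 0.225, 0.2308]
tcp_rot: [[0.349, 0.002, -0.937], [0.937, 0.001, 0.349], [0.002, -1.0, -0.002]]
wrist_force: [-0.3, -0.2, -0.4]
opening: 0.222
```

```bash
python3 look.py w2; python3 -c "
from h import *
print(shift([.617,.256,.23]))"
```

```text
t 3.95 tcp [0.7012 0.225  0.2308] open 0.222
white [101.2 164.8] [140.6 187.2] [  11   88  182  146 7482] z.0125: [ 0.6055 -0.0142  0.0125]
white [623.8 183.9] [71.7 91.9] [ 581  145   59   78 3534] z.0125: [0.8423 0.5565 0.0125]
white [321.3 233.4] [100.  107.1] [ 268  184  108   64 3598] z.0125: [0.7759 0.1967 0.0125]
white [601.2 280.7] [ 57.5 101.1] [ 560  249   80   59 2582] z.0125: [0.9654 0.5156 0.0125]
white [ 28.7 343.8] [ 70.4 157.2] [   0  294  100   98 4853] z.0125: [ 0.7884 -0.2398  0.0125]
dark [223.8  26.9] [ 206    8   36   38 1039] z.043: [0.5337 0.1876 0.043 ]
dark [30.9 92.7] [  8  83  42  20 601] z.043: [ 0.5204 -0.0189  0.043 ]
dark [ 39.  200.7] [ 23 192  33  19 425] z.043: [ 0.6194 -0.0764  0.043 ]
[-0.0003  0.0008  0.0894]
```

View pics/w2.png

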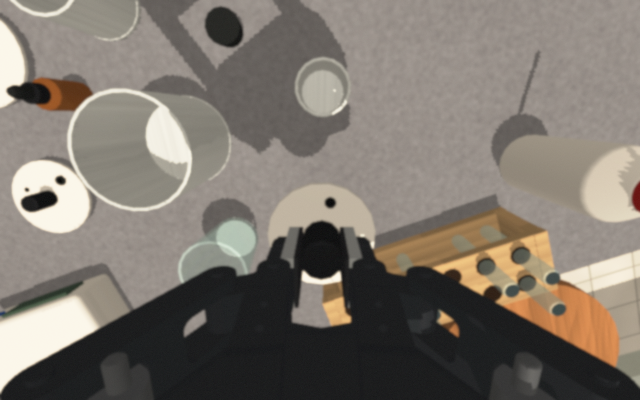

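```bash
cat > rim.py <<'E'
from h import *
def rim(img,W,guess,H,Ro):
    """outer rim: predicted circle at height H; sample radial gradient near it, fit circle centre on the plane"""
    g=cv2.GaussianBlur(img,(3,3),0).max(2).astype(float); c=np.array(guess[:2],float)
    for it in range(4):
        P=[];w=.008 if it<2 else .004
        for a in np.linspace(0,2*np.pi,90,endpoint=False):
            rr=np.arange(Ro-w,Ro+w,.0003)
            uv=np.array([proj(W,[c[0]+x*np.cos(a),c[1]+x*np.sin(a),H]) for x in rr]).astype(np.float32)
            if uv.min()<2 or uv[:,0].max()>637 or uv[:,1].max()>397: continue
            v=cv2.remap(g.astype(np.float32),uv[:,:1],uv[:,1:],cv2.INTER_LINEAR).ravel()
            d=-(v[4:]-v[:-4]); i=d.argmax()
            if d[i]>12: P.append([c[0]+rr[i+2]*np.cos(a),c[1]+rr[i+2]*np.sin(a)])
        P=np.array(P); k=np.ones(len(P),bool)
        for _ in range(4):
            s=np.linalg.lstsq(np.c_[2*P[k],np.ones(k.sum())],(P[k]**2).sum(1),rcond=None)[0]
            R=np.sqrt(s[2]+s[0]**2+s[1]**2); e=abs(np.hypot(*(P-s[:2]).T)-R); k=e<max(.0008,1.5*np.median(e))
        c=s[:2]
    return c.round(4),R.round(4),int(k.sum()),len(P)
E
python3 - <<'E'
from rim import *
o=r.get_obs();W=cam("wrist",o);im=cv2.imread("pics/w2.png")
T=cam("top");t=cv2.imread("pics/top0.png");S=cam("scene");s=cv2.imread("pics/scene0.png")
print("rough",onplane(W,(322,87),.07),onplane(W,(129.5,150),.115))
print("tri rough xs",tri(W,(322,87),T,(234.2,140.4)),"l",tri(W,(129.5,150),T,(299.2,140)))
for n,C,i in(("w",W,im),("top",T,t),("scene",S,s)):
  for k,g,H,R in(("xs",(.617,.256),.07,.026),("s",(.456,.073),.085,.034),("m",(.459,-.278),.1,.042),("l",(.613,.089),.115,.05)):
    if n=="w" and k in"sm": continue
    try: print(n,k,rim(i,C,g,H,R))
    except Exception as e: print(n,k,"fail",e)
print("lid", [onplane(W,(321.6,233.4),o["tool_pos"][2]-.034+z).round(4) for z in(.0125,)],shift(onplane(W,(321.6,233.4),o["tool_pos"][2]-.0215)))
E
```

```text
rough [0.61876788 0.25570328 0.07      ] [0.61298462 0.09070039 0.115     ]
tri rough xs (array([0.61798591, 0.25634579, 0.06263553]), np.float64(0.0009520022501774225)) l (array([0.61261821, 0.08927691, 0.11266082]), np.float64(0.00025369259442313715))
w xs (array([0.6191, 0.2561]), np.float64(0.0258), 75, 75)
w l (array([0.6149, 0.0897]), np.float64(0.0499), 78, 87)
top xs (array([0.6179, 0.2561]), np.float64(0.0248), 23, 26)
top s (array([0.4555, 0.0744]), np.float64(0.0326), 31, 34)
top m (array([ 0.4614, -0.2797]), np.float64(0.0436), 25, 28)
top l (array([0.6152, 0.0912]), np.float64(0.0509), 31, 36)
scene xs fail axis 1 is out of bounds for array of dimension 1
scene s fail axis 1 is out of bounds for array of dimension 1
scene m (array([ 0.4607, -0.2783]), np.float64(0.0428), 30, 36)
scene l fail axis 1 is out of bounds for array of dimension 1
lid [array([0.6986, 0.2252, 0.2094])] [-0.0008  0.0215  0.0022]
```

Emit:
move_arm(
  plan=[0,0.001,0.02,0.05,0,0,0.001,0.07,0.086,0,0,0.001,0.1,0.0863,0,0,0.001,0.11,0.0863,0,0,0.001,0.11,0.0863,0,0,0.001,0.12,0.0863,0,0,0.001,0.126,0.0863,0,0,0.001,0.131,0.0863,0,0,0.001,0.134,0.0863,0,0,0.001,0.137,0.0863,0,0,0.001,0.137,0.0863,0],
)

```text
time_s: 5.38
tool_pos: [0.6211, 0.2564, 0.0949]
tcp_rot: [[0.348, 0.004, -0.937], [0.937, 0.001, 0.348], [0.002, -1.0, -0.003]]
wrist_force: [-3.0, -0.5, 7.5]
opening: 0.221
```

Emit:
move_arm(
  plan=[10,0,0,0,0,40,0,0,0,0,45,0,0,0,0,45,0,0,0,0,45,0,-0.03,0,0,45,0,-0.08,0,0,45,0,-0.12,-0.03,0,45,0,-0.12,-0.08,0,45,0,-0.12,-0.08,0,45,0,-0.12,-0.08,0],
)

```text
time_s: 6.62
tool_pos: [0.6953, 0.2283, 0.2144]
tcp_rot: [[0.349, 0.002, -0.937], [0.937, 0.001, 0.349], [0.002, -1.0, -0.002]]
wrist_force: [-0.3, 0.9, 0.1]
opening: 0.449
```

```bash
python3 look.py w3; python3 -c "
from rim import *
o=r.get_obs();W=cam('wrist',o);im=cv2.imread('pics/w3.png')
for H in (.0725,.075): print(rim(im,W,(.619,.256),H,.029))
print(shift([.457,-.078,.2]))"
```

```text
t 6.62 tcp [0.6953 0.2283 0.2144] open 0.449
white [321.8  92.9] [67.3 70. ] [ 289   58   67   70 2880] z.0125: [0.6156 0.258  0.0125]
white [ 90.2 174. ] [146.6 189.8] [   0   95  183  150 7788] z.0125: [ 0.6062 -0.0156  0.0125]
white [639.3 196.5] [73.5 97. ] [ 595  157   45   81 2831] z.0125: [0.8485 0.5605 0.0125]
white [604.3 290.5] [ 44.3 102. ] [ 565  263   75   49 1974] z.0125: [0.9598 0.5084 0.0125]
white [-16.3 363.2] [ 47.5 231.4] [   0  308   82   75 3209] z.0125: [ 0.7811 -0.2883  0.0125]
dark [218.   29.8] [ 200   10   38   40 1146] z.043: [0.5338 0.1881 0.043 ]
dark [321.5  91.9] [311  80  22  25 422] z.043: [0.6163 0.2573 0.043 ]
dark [17.1 99.4] [  0  89  35  21 603] z.043: [ 0.5215 -0.0177  0.043 ]
dark [ 25.8 210.6] [  8 201  36  20 488] z.043: [ 0.6192 -0.0756  0.043 ]
(array([0.6193, 0.2561]), np.float64(0.029), 90, 90)
(array([0.6195, 0.2561]), np.float64(0.0287), 90, 90)
[-0.3703  0.0137  0.1164]
```

View pics/w3.png

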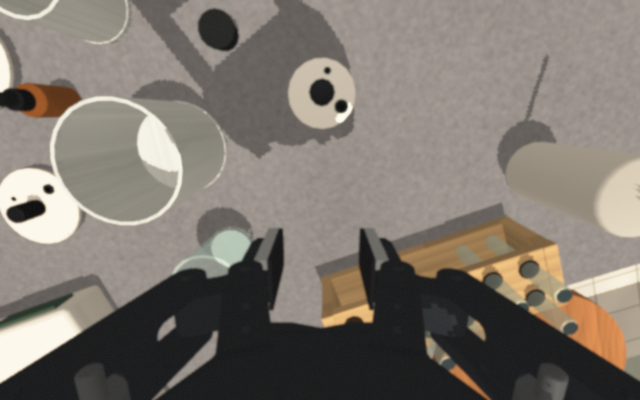

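Emit:
move_arm(
  plan=[45,-0.37,0.03,0.116,0,45,-0.37,0.03,0.116,0,45,-0.37,0.03,0.116,0,45,-0.37,0.03,0.116,0,45,-0.37,0.03,0.116,0,45,-0.37,0.03,0.116,0,45,-0.37,0.03,0.116,0,45,-0.37,0.03,0.116,0,45,-0.37,0.03,0.116,0],
)

```text
time_s: 7.8
tool_pos: [0.4581, -0.0768, 0.1839]
tcp_rot: [[0.347, 0.003, -0.938], [0.938, 0.001, 0.347], [0.002, -1.0, -0.002]]
wrist_force: [0.5, -0.4, 0.0]
opening: 0.452
```

```bash
cat > seen.py <<'E'
import sys
from rim import *
G={"lxs":(.4525,.2816,.0125,.029),"ll":(.457,-.078,.0125,.053),"lm":(.618,-.088,.0125,.045),"ls":(.601,-.278,.0125,.037),
"cxs":(.619,.256,.07,.026),"cs":(.456,.073,.085,.034),"cm":(.461,-.278,.1,.042),"cl":(.615,.09,.115,.05)}
n=sys.argv[1];o=r.get_obs();im=imaging.get_image("wrist");cv2.imwrite(f"pics/{n}.png",im);W=cam("wrist",o)
print("t",o["time_s"])
for k in sys.argv[2:]:
    g=G[k]
    try:
        a=rim(im,W,g,g[2],g[3]); print(k,a,"shift",shift([*a[0],.0]))
    except Exception as e: print(k,"fail",e)
for c,s in blobs(im.max(2)<55,150,3000): print("dark",c.round(1),s,"z.043:",onplane(W,c,.043).round(4))
E
python3 seen.py w4 ll lm cs
```

```text
t 7.8
ll (array([ 0.4586, -0.0798]), np.float64(0.0535), 88, 90) shift [-0.0031  0.1838 -0.0011]
lm (array([ 0.6195, -0.0902]), np.float64(0.0452), 31, 33) shift [ 0.043   0.1842 -0.1556]
cs (array([0.458 , 0.0733]), np.float64(0.0338), 90, 90) shift [0.1403 0.184  0.0526]
dark [146.7 109. ] [132  98  33  31 626] z.043: [ 0.3418 -0.1954  0.043 ]
dark [ 23.2 110.7] [  0 101  47  21 834] z.043: [ 0.306  -0.2962  0.043 ]
dark [593.  152.9] [ 566  137   54   34 1456] z.043: [0.5147 0.1627 0.043 ]
dark [ 33.6 198.4] [ 16 184  28  32 469] z.043: [ 0.3764 -0.3336  0.043 ]
dark [422.8 231.5] [411 220  24  24 425] z.043: [ 0.5349 -0.0013  0.043 ]
```

View pics/w4.png

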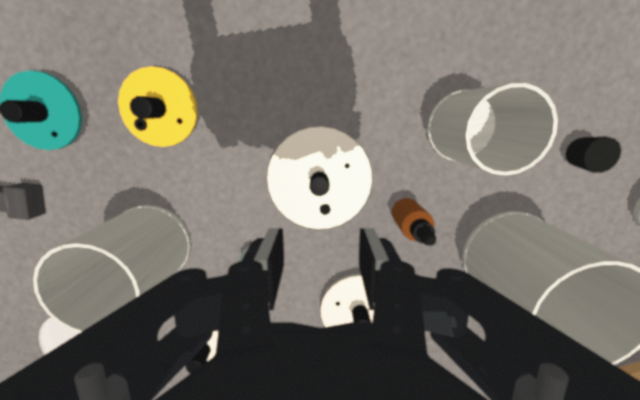

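Emit:
move_arm(
  plan=[45,-0.003,0.06,-0.001,0,45,-0.003,0.11,-0.001,0,45,-0.003,0.14,-0.001,0,45,-0.003,0.147,-0.001,0,45,-0.003,0.147,-0.001,0,0,-0.003,0.147,-0.001,0,0,-0.003,0.147,-0.001,0,0,-0.003,0.147,-0.001,0,0,-0.003,0.147,-0.001,0,0,-0.003,0.147,-0.001,0],
  grip_force=60,
)

```text
time_s: 9.1
tool_pos: [0.4594, -0.0798, 0.0385]
tcp_rot: [[0.347, 0.005, -0.938], [0.938, 0.001, 0.347], [0.003, -1.0, -0.005]]
wrist_force: [-1.0, 1.6, 5.1]
opening: 0.206
```

```bash
python3 -c "
from h import *
print(shift([.615+.11,.0895-.041,.28]))"
```

```text
[ 0.2132 -0.2399 -0.2057]
```

Emit:
move_arm(
  plan=[0,0,-0.03,0,0,0,0,-0.08,0,0,0,0,-0.14,0,0,0,0.03,-0.19,0,0,0,0.07,-0.24,-0.04,0,0,0.11,-0.24,-0.08,0,0,0.15,-0.24,-0.12,0,0,0.18,-0.24,-0.16,0,0,0.213,-0.24,-0.2,0,0,0.213,-0.24,-0.206,0,0,0.213,-0.24,-0.206,0,0,0.213,-0.24,-0.206,0],
)

```text
time_s: 10.6
tool_pos: [0.7245, 0.0479, 0.2813]
tcp_rot: [[0.347, 0.007, -0.938], [0.938, 0.001, 0.347], [0.003, -1.0, -0.006]]
wrist_force: [-1.1, 0.9, -0.5]
opening: 0.21
```

```bash
cat > held.py <<'E'
import sys
from rim import *
n,key,dz=sys.argv[1],sys.argv[2],float(sys.argv[3]);o=r.get_obs();im=imaging.get_image("wrist");cv2.imwrite(f"pics/{n}.png",im);W=cam("wrist",o)
R={"xs":.029,"s":.037,"m":.045,"l":.053}[key]; C={"s":(.458,.0733,.085,.034),"m":(.461,-.279,.1,.042),"l":(.615,.09,.115,.05)}[key]
p=o["tool_pos"]; Ro=np.array(o["tcp_rot"])
print("t",o["time_s"],"tcp",np.round(p,4),"open",o["opening"])
for z in(.0125,.015):
    a=rim(im,W,p,p[2]-dz+z,R); print("lid",a,"offset in tool",shift([*a[0],0])[[0,2]])
b=rim(im,W,C,C[2],C[3]); print("can",b,"shift",shift([*b[0],0])[[0,2]],"down",p[2]-(C[2]-.01+dz))
E
python3 held.py w5 l .0385
```

```text
t 10.6 tcp [0.7245 0.0479 0.2813] open 0.2101774313980118
lid (array([0.7238, 0.047 ]), np.float64(0.0535), 52, 57) offset in tool [-0.002  0.002]
lid (array([0.7228, 0.0473]), np.float64(0.0526), 50, 58) offset in tool [-0.0021  0.003 ]
can (array([0.6151, 0.0895]), np.float64(0.0499), 61, 62) shift [1.000e-04 1.187e-01] down 0.13775721327156182
```

View pics/w5.png

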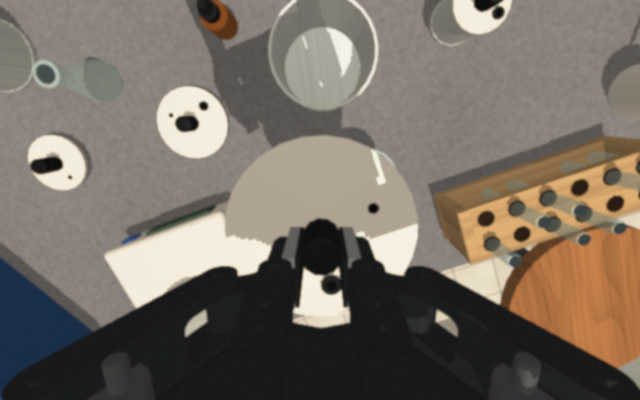

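Emit:
move_arm(
  plan=[0,0.0015,0.03,0.05,0,0,0.0015,0.06,0.1,0,0,0.0015,0.09,0.1175,0,0,0.0015,0.112,0.1175,0,0,0.0015,0.112,0.1175,0,0,0.0015,0.12,0.1175,0,0,0.0015,0.127,0.1175,0,0,0.0015,0.132,0.1175,0,0,0.0015,0.136,0.1175,0,0,0.0015,0.139,0.1175,0,0,0.0015,0.139,0.1175,0],
)

```text
time_s: 12.02
tool_pos: [0.6161, 0.0903, 0.1435]
tcp_rot: [[0.347, 0.008, -0.938], [0.938, 0.001, 0.347], [0.004, -1.0, -0.007]]
wrist_force: [-6.1, -1.3, 14.3]
opening: 0.208
```

Emit:
move_arm(
  plan=[10,0,0,0,0,40,0,0,0,0,45,0,0,0,0,45,0,0,0,0,45,0,-0.03,0,0,45,0,-0.08,0,0,45,0,-0.12,-0.04,0,45,0,-0.12,-0.09,0,45,0,-0.12,-0.1,0,45,0,-0.12,-0.1,0],
)

```text
time_s: 13.28
tool_pos: [0.7089, 0.0553, 0.2633]
tcp_rot: [[0.348, 0.007, -0.938], [0.938, 0.001, 0.348], [0.004, -1.0, -0.006]]
wrist_force: [-0.4, -0.6, 0.1]
opening: 0.449
```

```bash
cat > chk.py <<'E'
import sys
from rim import *
n=sys.argv[1];H=float(sys.argv[2]);R=float(sys.argv[3]);g=[float(x) for x in sys.argv[4:6]];nxt=[float(x) for x in sys.argv[6:9]]
o=r.get_obs();im=imaging.get_image("wrist");cv2.imwrite(f"pics/{n}.png",im);W=cam("wrist",o)
print("t",o["time_s"],"rot",np.round(o["tcp_rot"],3).tolist())
for h in(H,H+.0025,H+.005): print("flange at",h,rim(im,W,g,h,R))
print("next shift",shift(nxt))
E
python3 chk.py w6 .1175 .053 .615 .0895 .6195 -.089 .185
```

```text
t 13.275 rot [[0.348, 0.007, -0.938], [0.938, 0.001, 0.348], [0.004, -1.0, -0.006]]
flange at 0.1175 (array([0.6146, 0.0899]), np.float64(0.0532), 77, 77)
flange at 0.12 (array([0.6149, 0.0898]), np.float64(0.0527), 75, 75)
flange at 0.1225 (array([0.6151, 0.0897]), np.float64(0.0523), 75, 75)
next shift [-0.1668  0.0778  0.0336]
```

View pics/w6.png

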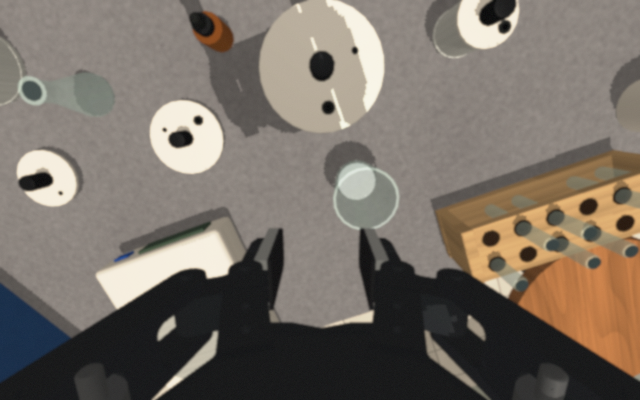

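Emit:
move_arm(
  plan=[45,-0.06,0.01,0.01,0,45,-0.11,0.04,0.02,0,45,-0.167,0.078,0.034,0,45,-0.167,0.078,0.034,0,45,-0.167,0.078,0.034,0,45,-0.167,0.078,0.034,0],
)

```text
time_s: 14.08
tool_pos: [0.6197, -0.0881, 0.1861]
tcp_rot: [[0.346, 0.009, -0.938], [0.938, 0.001, 0.346], [0.004, -1.0, -0.008]]
wrist_force: [-0.6, 0.3, 0.4]
opening: 0.448
```

```bash
python3 chk.py w7 .0125 .045 .619 -.089 .6195 -.089 .037
```

```text
t 14.075 rot [[0.346, 0.009, -0.938], [0.938, 0.001, 0.346], [0.004, -1.0, -0.008]]
flange at 0.0125 (array([ 0.6192, -0.0901]), np.float64(0.0454), 90, 90)
flange at 0.015000000000000001 (array([ 0.6187, -0.09  ]), np.float64(0.045), 90, 90)
flange at 0.0175 (array([ 0.6182, -0.0898]), np.float64(0.0446), 90, 90)
next shift [-0.0016  0.1489  0.0011]
```

Emit:
move_arm(
  plan=[45,-0.003,0.06,0.001,0,45,-0.003,0.11,0.001,0,45,-0.003,0.14,0.001,0,45,-0.003,0.149,0.001,0,45,-0.003,0.149,0.001,0,0,-0.003,0.149,0.001,0,0,-0.003,0.149,0.001,0,0,-0.003,0.149,0.001,0,0,-0.003,0.149,0.001,0,0,-0.003,0.149,0.001,0],
)

```text
time_s: 15.38
tool_pos: [0.6201, -0.0904, 0.039]
tcp_rot: [[0.346, 0.012, -0.938], [0.938, 0.001, 0.346], [0.005, -1.0, -0.011]]
wrist_force: [0.6, -0.1, 6.1]
opening: 0.206
```

```bash
python3 -c "
from h import *
print(shift([.461+.1,-.279-.037,.26]))"
```

```text
[-0.231  -0.2219 -0.025 ]
```

Emit:
move_arm(
  plan=[0,0,-0.03,0,0,0,0,-0.08,0,0,0,0,-0.14,0,0,0,-0.03,-0.19,0,0,0,-0.08,-0.222,0,0,0,-0.13,-0.222,-0.01,0,0,-0.18,-0.222,-0.02,0,0,-0.231,-0.222,-0.025,0,0,-0.231,-0.222,-0.025,0,0,-0.231,-0.222,-0.025,0,0,-0.231,-0.222,-0.025,0],
)

```text
time_s: 16.75
tool_pos: [0.5614, -0.315, 0.2606]
tcp_rot: [[0.345, 0.012, -0.939], [0.939, 0.001, 0.345], [0.005, -1.0, -0.011]]
wrist_force: [0.2, -1.1, -0.7]
opening: 0.208
```

```bash
python3 held.py w8 m .039
```

```text
t 16.75 tcp [ 0.5614 -0.315   0.2606] open 0.20817321146903758
lid (array([ 0.5607, -0.3159]), np.float64(0.0455), 55, 61) offset in tool [-0.0024  0.0033]
lid (array([ 0.5596, -0.3155]), np.float64(0.0448), 55, 61) offset in tool [-0.0024  0.0044]
can (array([ 0.4613, -0.2803]), np.float64(0.0418), 72, 72) shift [-0.0033  0.1088] down 0.1316087037349783
```

View pics/w8.png

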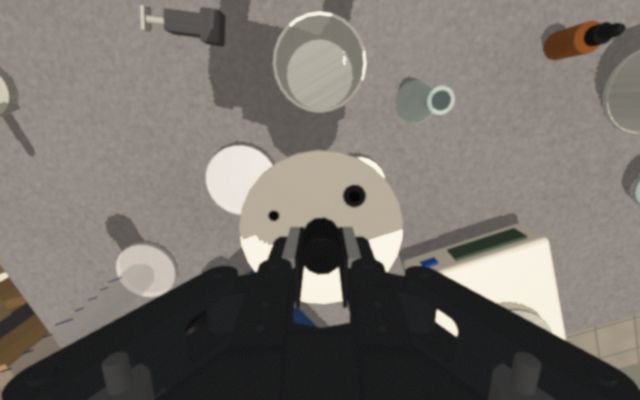

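Emit:
move_arm(
  plan=[0,-0.002,0.03,0.05,0,0,-0.002,0.06,0.09,0,0,-0.002,0.09,0.107,0,0,-0.002,0.105,0.107,0,0,-0.002,0.105,0.107,0,0,-0.002,0.113,0.107,0,0,-0.002,0.12,0.107,0,0,-0.002,0.125,0.107,0,0,-0.002,0.129,0.107,0,0,-0.002,0.132,0.107,0,0,-0.002,0.132,0.107,0],
)

```text
time_s: 18.18
tool_pos: [0.4623, -0.2801, 0.129]
tcp_rot: [[0.345, 0.014, -0.939], [0.939, -0.0, 0.345], [0.005, -1.0, -0.013]]
wrist_force: [-4.6, 3.2, 14.2]
opening: 0.205
```

Seated at the expected height. Release, back off and check.

Emit:
move_arm(
  plan=[10,0,0,0,0,40,0,0,0,0,45,0,0,0,0,45,0,0,0,0,45,0,-0.03,0,0,45,0,-0.08,0,0,45,0,-0.11,-0.04,0,45,0,-0.11,-0.09,0,45,0,-0.11,-0.1,0,45,0,-0.11,-0.1,0],
)

```text
time_s: 19.42
tool_pos: [0.5546, -0.3145, 0.2395]
tcp_rot: [[0.345, 0.013, -0.939], [0.939, 0.0, 0.345], [0.005, -1.0, -0.012]]
wrist_force: [0.7, 1.1, -0.8]
opening: 0.453
```

```bash
python3 chk.py w9 .1025 .045 .4613 -.28 .601 -.278 .185
```

```text
t 19.425 rot [[0.345, 0.013, -0.939], [0.939, 0.0, 0.345], [0.005, -1.0, -0.012]]
flange at 0.1025 (array([ 0.4606, -0.2809]), np.float64(0.0452), 83, 83)
flange at 0.105 (array([ 0.4609, -0.281 ]), np.float64(0.0447), 81, 81)
flange at 0.1075 (array([ 0.4612, -0.2811]), np.float64(0.0443), 81, 81)
next shift [ 0.05    0.0555 -0.0308]
```

View pics/w9.png

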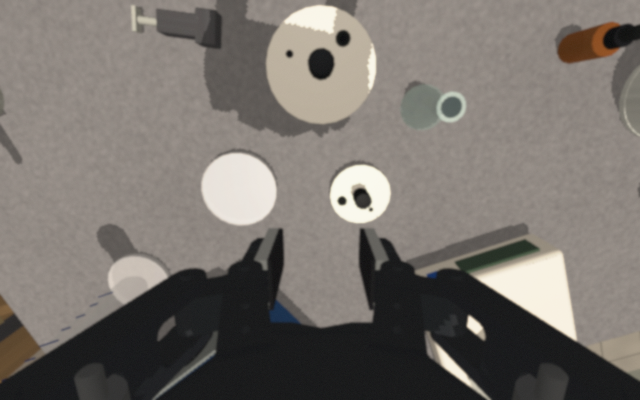

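Emit:
move_arm(
  plan=[45,0.05,0.0555,-0.031,0,45,0.05,0.0555,-0.031,0,45,0.05,0.0555,-0.031,0,45,0.05,0.0555,-0.031,0],
)

```text
time_s: 19.98
tool_pos: [0.6008, -0.2787, 0.1867]
tcp_rot: [[0.345, 0.014, -0.938], [0.939, -0.001, 0.345], [0.004, -1.0, -0.014]]
wrist_force: [0.5, 0.7, 0.9]
opening: 0.451
```

```bash
python3 chk.py w10 .0125 .037 .601 -.278 .601 -.278 .037
```

```text
t 19.975 rot [[0.345, 0.014, -0.938], [0.939, -0.001, 0.345], [0.004, -1.0, -0.014]]
flange at 0.0125 (array([ 0.6033, -0.2818]), np.float64(0.0374), 90, 90)
flange at 0.015000000000000001 (array([ 0.6028, -0.2815]), np.float64(0.0371), 90, 90)
flange at 0.0175 (array([ 0.6022, -0.2813]), np.float64(0.0368), 90, 90)
next shift [0.0003 0.1497 0.0023]
```

Emit:
move_arm(
  plan=[45,-0.0025,0.06,-0.001,0,45,-0.0025,0.11,-0.001,0,45,-0.0025,0.14,-0.001,0,45,-0.0025,0.149,-0.001,0,45,-0.0025,0.149,-0.001,0,0,-0.0025,0.149,-0.001,0,0,-0.0025,0.149,-0.001,0,0,-0.0025,0.149,-0.001,0,0,-0.0025,0.149,-0.001,0,0,-0.0025,0.149,-0.001,0],
)

```text
time_s: 21.28
tool_pos: [0.6038, -0.2823, 0.04]
tcp_rot: [[0.345, 0.017, -0.938], [0.938, -0.002, 0.345], [0.004, -1.0, -0.017]]
wrist_force: [-1.8, 0.5, 7.4]
opening: 0.207
```

```bash
python3 -c "
from h import *
print(shift([.458+.1,.0735-.037,.25]))"
```

```text
[ 0.2841 -0.2115  0.1495]
```

Emit:
move_arm(
  plan=[0,0,-0.03,0,0,0,0,-0.08,0,0,0,0,-0.14,0,0,0,0.02,-0.19,0.01,0,0,0.06,-0.212,0.03,0,0,0.11,-0.212,0.06,0,0,0.16,-0.212,0.09,0,0,0.21,-0.212,0.12,0,0,0.26,-0.212,0.14,0,0,0.284,-0.212,0.15,0,0,0.284,-0.212,0.15,0,0,0.284,-0.212,0.15,0],
)

```text
time_s: 22.78
tool_pos: [0.5576, 0.0361, 0.2511]
tcp_rot: [[0.345, 0.018, -0.938], [0.938, -0.003, 0.345], [0.004, -1.0, -0.018]]
wrist_force: [-0.4, 0.1, 0.0]
opening: 0.204
```

```bash
python3 held.py w11 s .04; python3 -c "
from h import *
print(r.get_obs()['tcp_rot'])"
```

```text
t 22.775 tcp [0.5576 0.0361 0.2511] open 0.203906100119534
lid (array([0.5572, 0.0353]), np.float64(0.0374), 49, 57) offset in tool [-0.0016  0.0046]
lid (array([0.5561, 0.0357]), np.float64(0.0368), 50, 58) offset in tool [-0.0016  0.0058]
can (array([0.4585, 0.0736]), np.float64(0.0341), 62, 72) shift [0.0002 0.1105] down 0.13614967888273008
[[ 0.34594846  0.01777376 -0.93808515]
 [ 0.93824615 -0.00259266  0.34595872]
 [ 0.00371685 -0.99983867 -0.01757309]]
```

View pics/w11.png

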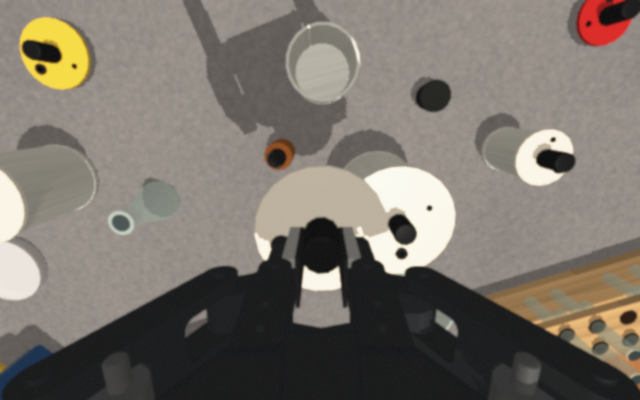

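Emit:
move_arm(
  plan=[0,0.001,0.01,0.05,0,0,0.001,0.04,0.1,0,0,0.001,0.09,0.108,0,0,0.001,0.108,0.108,0,0,0.001,0.108,0.108,0,0,0.001,0.116,0.108,0,0,0.001,0.123,0.108,0,0,0.001,0.128,0.108,0,0,0.001,0.132,0.108,0,0,0.001,0.1355,0.108,0,0,0.001,0.1355,0.108,0],
)

```text
time_s: 24.2
tool_pos: [0.4596, 0.0738, 0.115]
tcp_rot: [[0.346, 0.019, -0.938], [0.938, -0.003, 0.346], [0.004, -1.0, -0.019]]
wrist_force: [-4.9, -0.6, 13.5]
opening: 0.207
```

Emit:
move_arm(
  plan=[10,0,0,0,0,40,0,0,0,0,45,0,0,0,0,45,0,0,0,0,45,0,-0.03,0,0,45,0,-0.08,0,0,45,0,-0.13,-0.03,0,45,0,-0.16,-0.08,0,45,0,-0.16,-0.09,0,45,0,-0.16,-0.09,0],
)

```text
time_s: 25.45
tool_pos: [0.5408, 0.043, 0.2754]
tcp_rot: [[0.346, 0.017, -0.938], [0.938, -0.003, 0.346], [0.004, -1.0, -0.017]]
wrist_force: [-0.3, 0.4, 0.1]
opening: 0.447
```

```bash
python3 chk.py w12 .0875 .037 .4585 .0736 .236 .632 .245
```

```text
t 25.45 rot [[0.346, 0.017, -0.938], [0.938, -0.003, 0.346], [0.004, -1.0, -0.017]]
flange at 0.0875 (array([0.4581, 0.0733]), np.float64(0.037), 84, 89)
flange at 0.09 (array([0.4583, 0.0732]), np.float64(0.0367), 83, 89)
flange at 0.0925 (array([0.4585, 0.0732]), np.float64(0.0364), 86, 89)
next shift [0.447  0.0236 0.4896]
```

View pics/w12.png

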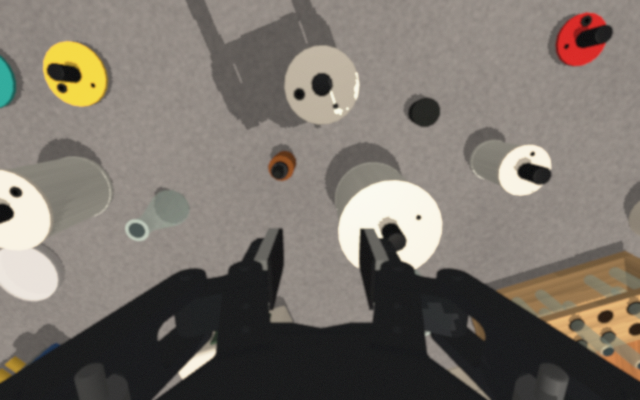

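```bash
python3 -c "
from h import *
cv2.imwrite('pics/end.png',imaging.get_image('scene'))"
```

```text
(no output)
```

View pics/end.png

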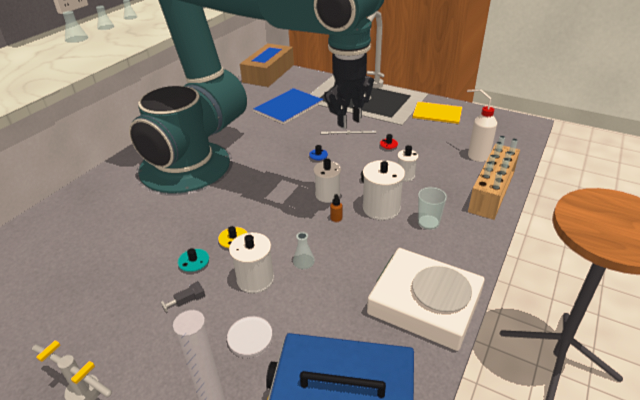

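All four cans, at about (407,160), (327,180), (252,262) and (383,185), are closed with level lids. The flask (303,250), the dropper (336,208) and the lookalikes are where they were.

```bash
python3 -c "
from station import r
print(r.get_obs()['time_s'],r.finish_job())"
```

```text
the job is handed in; nothing more can be done
25.55 None
```

All four white lids are on their own cans, right way up, and the job was handed in at 25.6 s. I lowered each lid by its knob until it met the rim (about 8–14 N of contact), then released it.

- **Seating:** after each release, the wrist camera showed the flange at its seated height and within about 1 mm of the can's measured centre. The gripper height at contact also matched the expected seated height for each lid.
- **Surroundings:** the last scene picture shows all four lids level. The cans, flask, dropper bottle and coloured lookalikes look undisturbed.
- **Oddities:** the tool tilt crept up to about 1° over the run, which I corrected for. The top and scene cameras put can and lid centres about 2–4 mm away from the wrist camera, so I used the wrist values. A rim search in the scene camera failed for three of the cans. Rough two-view heights for the knob tops and rims came out up to 9 mm off the stated values, mostly low. No final check failed.

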